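# Start the plate viewer in the right order

### The arm

A 7-joint arm with a two-finger parallel gripper is mounted at the origin on a cart in front of the work surface, level with it; the furniture and walls round the work are solid. World frame = base frame: x ahead of the robot, y to its left, z up, the work surface at z = 0. Lengths are in mm, angles in degrees, forces in N, time in s.
With the tool pointing down it reaches from about 400 to 850 mm from the base axis. Payload 10.4 kg.
Tool frame: the origin (TCP) lies at the very end of the fingers, on their centre line; the grasp point (between the pads) lies ctrl.pinch_z behind it (ctrl.pinch_z is the distance from the TCP to the grasp point, in mm); z points along the fingers, y is the line along which they close (so a half turn about z gives the same grasp; the last joint's range is limited). The gripper opens to 85 mm and grips with 20 to 120 N. Pads are 22 mm wide; open, the fingers measure 114 mm over their backs; the gripper's body (76 mm by 85 mm) begins 54 mm behind the grasp point. The pads swing forward as they close: fully open they stand 13 mm farther back than shut.
Start: joints at [71.757, 19.034, -3.707, 83.658, 1.238, 77.344, -5.071], TCP at [182.212, -597.871, 231.338] pointing down, gripper open.
Joint ranges: [-148.97, 148.97], [-28.65, 121.19], [-84.17, 76.75], [9.2, 138.47], [-72.65, 252.65], [3.7, 117.97], [-149.18, 149.18]. Speed limits (degrees/s): [127.2, 127.2, 159.86, 159.86, 180, 180, 180].

### API

Orientations are given as [roll, pitch, yaw] about the fixed x, y, z axes, in that order (R = Rz(yaw) Ry(pitch) Rx(roll)).
In Python, from cell import ctrl, optics, close_job gives the robot as it stands.
- The arm moves only by the tool carry_out, never from a script. Its argument "plan" is a list of rows, each an object of numbers: "claw": the closure in counts, from 0 (fully open) to 255 (shut); "dx", "dy", "dz": the shift along the tool's x, y, z in cm; "wx", "wy", "wz": the turn, a rotation vector about the tool's x, y, z in units of 5 degrees (1.0 is 5 degrees). A call has 1 to 8 rows; each row is the pose to reach, as a shift and turn from the pose commanded when the call began, along the tool's axes at that moment; what a row does not reach only later rows make up. A row lasts 1/10 s, in which the tool goes at most 50 mm and 8.59 degrees, less where a joint would pass 70% of its speed; a pose out of reach is approached as far as the arm can. A call with a gripper value outside its range is refused whole. The fingers move at their own pace and stop on an object; the grip force is fixed at half the most. Time passes only in rows, so rows that repeat a pose let the fingers close. It gives the time, the measured TCP pose, the force, the opening and the grip force at its end, in the units of the state.
- ctrl.get_state(): the state, without advancing time (a new reading comes with each control period).
- optics.grab_frame(name): name is "scene" or "top" or "wrist"; returns the picture (400x640x3 uint8, blue, green, red); there is no depth.
- optics.calibration(name): a dict with "fovy" (degrees; the focal length in pixels is half the picture's height over the tangent of half this angle, whatever the lens; pixels are square), "cx", "cy" (the principal point, pixels), "k1" (the pictures are not rectified: a ray, as slopes to the right and down, at radius r is drawn at 1 + k1 r^2 times it, then the intrinsics apply), "R" (3x3) and "t" (3): a world point X has camera coordinates R X + t. Camera axes: x right, y down, z forward; pixel columns grow to the right and rows downward; lengths in mm; the calibration is good to about 2 mm. A picture is of the moment at which its call begins: read the wrist's pose just before it. calibration takes no time and is no camera call; for the wrist camera it gives the pose at the moment of the call.
- close_job(): hands the job in; it is judged then, once.
The state is a dict: "time_s": time; "q": joint angles; "qd": joint speeds; "joint_torque": joint torques, N m; "tool_pos": TCP position; "orientation": TCP orientation; "wrist_force": force on the tool from outside, world axes, zero at the start; "torque": the same for the moment, N m; "grip_width": opening from 0.0 (shut) to 1.0 (fully open); "finger_force": force on a finger pad.
Only numpy, scipy, OpenCV 4.12 (cv2) and the standard library are available. Lean on these libraries where they do the work, as an engineer would, in place of code of your own. Each camera call takes 0.05 s, during which the arm holds its last target. There are 200 camera calls.

### The job

Switch on the plate viewer so the culture dish on it can be read: first press the raised far end of the black mains rocker until it has tipped right over, then push the blue key (cooling fan) fully in, then the yellow key (lamp) fully in; the pressed parts stay where they are pushed. Leave the red and green keys out, and do not lift or disturb the dish, the bottle, the marker pen or the tube.

Things in the scene. Friction and masses are not known exactly. Their poses are not given: they have to be found in the camera images.
- viewer: plate viewer: white fixed case 200 x 250 mm (x, y), 52 mm high; origin at the centre of its underside, on the worktop; x points from its front (key side, toward the robot) to its back, y to its left, z up. Grey key panel along the front, 55 mm up: rocker at its left end, then four keys in a row 45 mm apart, in any colour order. Behind it a round steel stage, 124 mm across, 55 mm up
- mains_pivot (a point): pivot of the mains rocker, fixed, 64 mm above the worktop; axes as the viewer's. The rocker is a black paddle 60 mm long (along the viewer's x), 28 mm wide and 12 mm thick, centred on this pivot, between two low cheeks whose tops are 59 mm above the worktop. White bar mark on its far half, white ring on its near half
- mains_raised_end (a point): point on the top face of the rocker's far half, 22 mm from the pivot, where to press; it moves with the rocker and is about 10 mm above the pivot when off and 2 mm above it when on
- mains (a joint): tilt of the mains rocker, rad: 0 = off (far end up), 0.40 = on (far end down, against its stop). It has friction only (0.04 N m), so it stays where it is left
- key_blue_top (a point): centre of the top face of the blue round push key (cooling fan), 24 mm in diameter; its top is 72 mm above the worktop when out, 64 mm when fully in; z up, moves with the key
- key_blue (a joint): how far the blue key is pushed in, m: 0 = out, 0.008 = fully in against its stop. It moves straight down, takes about 3 N and has no return spring: it stays where it is left
- key_yellow_top (a point): centre of the top face of the yellow round push key (lamp), 24 mm in diameter; its top is 72 mm above the worktop when out, 64 mm when fully in; z up, moves with the key
- key_yellow (a joint): how far the yellow key is pushed in, m: 0 = out, 0.008 = fully in against its stop. It moves straight down, takes about 3 N and has no return spring: it stays where it is left
- key_red_top (a point): centre of the top face of the red round push key (not to be used), 24 mm in diameter; its top is 72 mm above the worktop when out, 64 mm when fully in; z up, moves with the key
- key_red (a joint): how far the red key is pushed in, m: 0 = out, 0.008 = fully in against its stop. It moves straight down, takes about 3 N and has no return spring: it stays where it is left
- key_green_top (a point): centre of the top face of the green round push key (not to be used), 24 mm in diameter; its top is 72 mm above the worktop when out, 64 mm when fully in; z up, moves with the key
- key_green (a joint): how far the green key is pushed in, m: 0 = out, 0.008 = fully in against its stop. It moves straight down, takes about 3 N and has no return spring: it stays where it is left
- dish_mid (a point): loose closed culture dish, cream, 91 mm across and 15 mm high, lying on the stage; the point is its centre, half-way up; not to be disturbed
- bottle_mid (a point): loose small white bottle with a pale cap, 52 mm across, 78 mm high, standing left of the viewer; the point is at its centre, half-way up; not to be disturbed
- marker_mid (a point): loose marker pen, white with a blue cap, 138 mm long, 12 mm thick, lying right of the viewer; the point is at its centre; not to be disturbed
- tube_mid (a point): loose white tube with a blue cap, 120 mm long, 22 mm thick, lying left of the viewer behind the bottle; the point is at its centre; not to be disturbed

How it is judged:
By the outcome, as a careful person would: the job done as asked, in the order asked, and still so for the second after the job is handed in, with the robot touching nothing.
It also fails if it takes over 40 s, if anything falls off the work surface, if the arm or the gripper's body presses on something with over 40 N, if the wrist force passes 120 N, or if a joint passes its speed limit or range.

## Working session

There is one attempt and no reset: what is moved stays moved. The work goes in short steps, Python scripts to look and compute and a tool call to move; the robot and the scene stay as the last step left them, time stands still between calls to the robot, and variables do not carry over. Pictures are saved under pics/ and viewed, at most 10 in all, crops included, and the job is handed in when it is done.

Besides the shell and the picture viewer there is one more tool, called after "Call:" by a JSON object that holds its "method" and its "body". carry_out: Moves the arm, as the interface text tells. Its arguments: {"type":"object","properties":{"plan":{"type":"array","items":{"type":"object","properties":{"claw":{"type":"number"},"dx":{"type":"number"},"dy":{"type":"number"},"dz":{"type":"number"},"wx":{"type":"number"},"wy":{"type":"number"},"wz":{"type":"number"}}}}},"required":["plan"]}

```bash
mkdir -p pics; cat > h.py <<'E'
import numpy as np, cv2
from cell import ctrl, optics, close_job
def ray(c,uv):
    f=200/np.tan(np.radians(c['fovy'])/2)
    K=np.array([[f,0,c['cx']],[0,f,c['cy']],[0,0,1.]])
    d=(np.array(uv,float)-[c['cx'],c['cy']])/f
    u=d.copy()
    for _ in range(30): u=d/(1+c['k1']*(u@u))
    R=np.array(c['R']);t=np.array(c['t'])
    return -R.T@t, R.T@np.array([u[0],u[1],1.])
def onz(c,uv,z):
    o,d=ray(c,uv); return o+d*(z-o[2])/d[2]
E
python3 - <<'E'
from h import *
for n in ("scene","top"):
    cv2.imwrite(f"pics/{n}0.png",optics.grab_frame(n))
    c=optics.calibration(n); print(n,c)
s=ctrl.get_state(); print(s['time_s'],s['tool_pos'],s['orientation'],s['grip_width'],ctrl.pinch_z)
E
```

```text
scene {'fovy': 43.747832077070676, 'cx': 316.5349266877286, 'cy': 202.24209500749078, 'k1': -0.07681722601226171, 'R': array([[-0.61759078, -0.78604926,  0.02661188],
       [-0.36493687,  0.2564259 , -0.89502337],
       [ 0.69670849, -0.56246984, -0.44522462]]), 't': array([411.05862821, 262.19675769, 580.94218725])}
top {'fovy': 48.308406274725186, 'cx': 320.4025220767771, 'cy': 200.8271027873371, 'k1': 0.008175058533795803, 'R': array([[ 0.02521086, -0.99968034, -0.0019046 ],
       [-0.98412899, -0.02448382, -0.17575741],
       [ 0.17565459,  0.00630537, -0.98443167]]), 't': array([ 48.43923436, 581.70349132, 823.92343777])}
0.1 [ 182.09701477 -597.53222842  230.58698359] [-1.79926525e+02  1.93025596e-03  1.69486984e+01] 0.9986085199259525 18.700000000000003
```

View pics/top0.png

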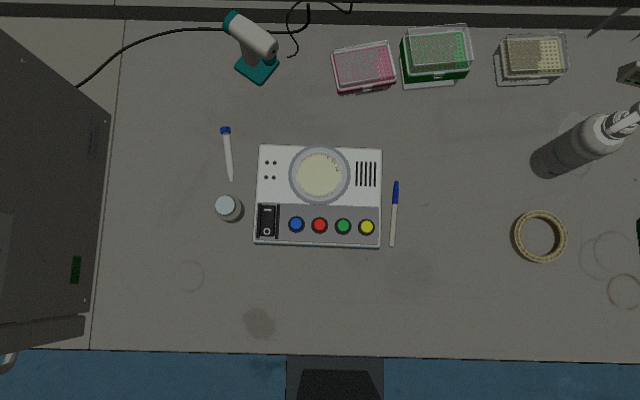

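View pics/scene0.png

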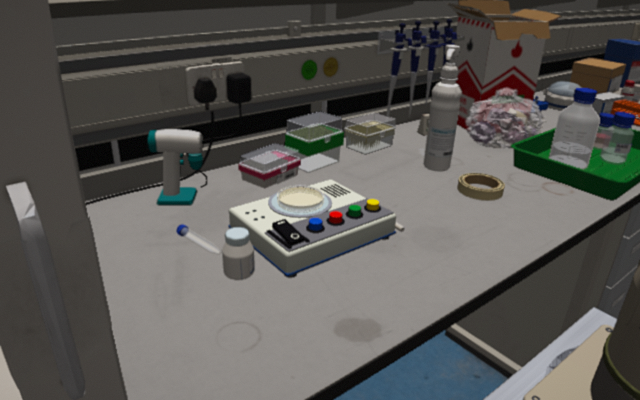

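The top view shows the rocker at about (267,220), with blue (296,225), red (320,225), green (344,226) and yellow (367,227). The bottle is at (228,208). The scene view agrees, and the path from the robot's right side is clear except for the spray bottle and tape at the far right.

```bash
cat >> h.py <<'E'
HUE=dict(blue=(100,130),red=(172,8),green=(50,85),yellow=(22,35))
def blobs(im,box,smin=120,vmin=50):
    x0,y0,x1,y1=box; hsv=cv2.cvtColor(im,cv2.COLOR_BGR2HSV); out={}
    for k,(a,b) in HUE.items():
        h=hsv[...,0]; m=((h>=a)&(h<=b)) if a<b else ((h>=a)|(h<=b))
        m=m&(hsv[...,1]>smin)&(hsv[...,2]>vmin)
        z=np.zeros(m.shape,np.uint8); z[y0:y1,x0:x1]=m[y0:y1,x0:x1]
        n,l,s,c=cv2.connectedComponentsWithStats(z)
        if n>1:
            i=1+np.argmax(s[1:,4]); out[k]=(c[i],s[i,4])
    return out
E
python3 - <<'E'
from h import *
for n,box in (("top",(255,205,381,246)),("scene",(300,190,390,240))):
    im=cv2.imread(f"pics/{n}0.png"); c=optics.calibration(n)
    for k,(p,a) in blobs(im,box).items(): print(n,k,p.round(1),a,onz(c,p,70).round(1))
c=optics.calibration("top")
for nm,p,z in (("rocker",(267,220),64),("bottle",(228,203),78),("spray",(553,165),0),("spraytop",(610,125),150),("tape",(540,237),20),("FL",(254,243),52),("FR",(381,247),52),("BR",(382,149),52),("BL",(259,144),52)): print(nm,onz(c,p,z).round(1))
cv2.imwrite("pics/topc.png",cv2.resize(cv2.imread("pics/top0.png")[135:255,210:410],None,fx=4,fy=4,interpolation=cv2.INTER_CUBIC))
E
```

```text
top blue [295.5 223.2] 123 [532.5 109.2  70. ]
top red [319.1 224.3] 129 [531.5  64.1  70. ]
top green [342.8 225.2] 117 [531.1  19.   70. ]
top yellow [366.2 226.3] 129 [530.  -25.3  70. ]
scene blue [315.1 223.5] 145 [527.4 114.1  70. ]
scene red [335.2 216.6] 144 [526.4  69.8  70. ]
scene green [354.6 207.8] 68 [532.   18.9  70. ]
scene yellow [372.4 204.1] 121 [524.3 -18.8  70. ]
rocker [538.2 164.5  64. ]
bottle [567.  238.4  78. ]
spray [ 678.2 -423.9    0. ]
spraytop [ 713.  -450.7  150. ]
tape [ 523.4 -377.7   20. ]
FL [494.4 189.   52. ]
FR [492.8 -55.9  52. ]
BR [688.7 -57.7  52. ]
BL [693.  189.2  52. ]
```

View pics/topc.png

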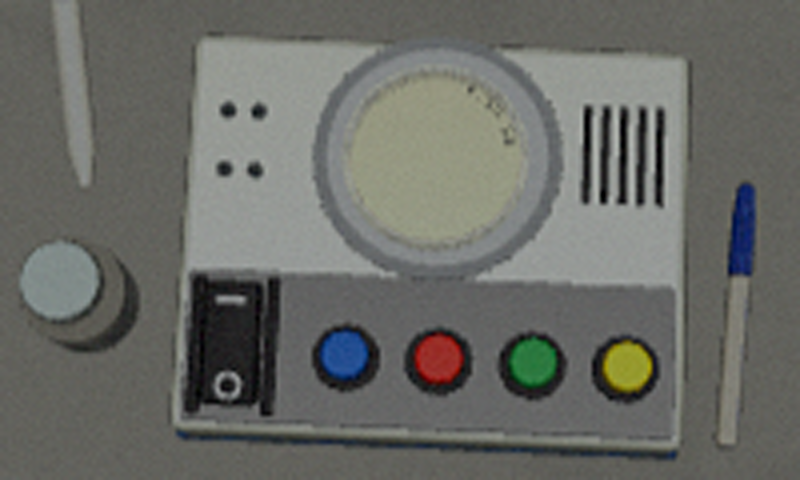

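Call:
{"method": "carry_out", "body": {"plan": [{"claw": 255, "dx": 33.4, "dy": -21, "wz": 3.6}, {"claw": 255, "dx": 33.4, "dy": -21, "wz": 3.6}, {"claw": 255, "dx": 33.4, "dy": -21, "wz": 3.6}, {"claw": 255, "dx": 33.4, "dy": -21, "wz": 3.6}, {"claw": 255, "dx": 33.4, "dy": -21, "wz": 3.6}, {"claw": 255, "dx": 33.4, "dy": -21, "wz": 3.6}, {"claw": 255, "dx": 33.4, "dy": -21, "wz": 3.6}, {"claw": 255, "dx": 33.4, "dy": -21, "wz": 3.6}]}}

```text
invalid input at $.plan[0]: expected keys claw, dx, dy, dz, wx, wy, wz
```

```bash
python3 - <<'E'
from h import *
c=optics.calibration("top")
print("bar",onz(c,(210+231/4,135+300/4),73).round(1),"ring",onz(c,(210+228/4,135+385/4),66).round(1))
E
```

```text
bar [556.2 162.8  73. ] ring [516.3 163.2  66. ]
```

Call:
{"method": "carry_out", "body": {"plan": [{"claw": 255, "dx": 33.4, "dy": -21, "dz": 0, "wx": 0, "wy": 0, "wz": 3.6}, {"claw": 255, "dx": 33.4, "dy": -21, "dz": 0, "wx": 0, "wy": 0, "wz": 3.6}, {"claw": 255, "dx": 33.4, "dy": -21, "dz": 0, "wx": 0, "wy": 0, "wz": 3.6}, {"claw": 255, "dx": 33.4, "dy": -21, "dz": 0, "wx": 0, "wy": 0, "wz": 3.6}, {"claw": 255, "dx": 33.4, "dy": -21, "dz": 0, "wx": 0, "wy": 0, "wz": 3.6}, {"claw": 255, "dx": 33.4, "dy": -21, "dz": 0, "wx": 0, "wy": 0, "wz": 3.6}, {"claw": 255, "dx": 33.4, "dy": -21, "dz": 0, "wx": 0, "wy": 0, "wz": 3.6}, {"claw": 255, "dx": 33.4, "dy": -21, "dz": 0, "wx": 0, "wy": 0, "wz": 3.6}]}}

```text
time_s: 0.9
tool_pos: [441.5, -297.5, 231.2]
orientation: [180.0, 0.0, -1.0]
wrist_force: [0.8, -0.9, 0.6]
grip_width: -0.0
finger_force: 0.0
```

Call:
{"method": "carry_out", "body": {"plan": [{"claw": 255, "dx": 8.2, "dy": -39.9, "dz": 0, "wx": 0, "wy": 0, "wz": 0}, {"claw": 255, "dx": 8.2, "dy": -39.9, "dz": 0, "wx": 0, "wy": 0, "wz": 0}, {"claw": 255, "dx": 8.2, "dy": -39.9, "dz": 0, "wx": 0, "wy": 0, "wz": 0}, {"claw": 255, "dx": 8.2, "dy": -39.9, "dz": 0, "wx": 0, "wy": 0, "wz": 0}, {"claw": 255, "dx": 8.2, "dy": -39.9, "dz": 0, "wx": 0, "wy": 0, "wz": 0}, {"claw": 255, "dx": 8.2, "dy": -39.9, "dz": 0, "wx": 0, "wy": 0, "wz": 0}, {"claw": 255, "dx": 8.2, "dy": -39.9, "dz": 0, "wx": 0, "wy": 0, "wz": 0}, {"claw": 255, "dx": 8.2, "dy": -39.9, "dz": 0, "wx": 0, "wy": 0, "wz": 0}]}}

```text
time_s: 1.7
tool_pos: [528.1, 92.5, 231.3]
orientation: [180.0, -0.0, -1.1]
wrist_force: [1.4, 0.4, 0.6]
grip_width: -0.003
finger_force: 0.0
```

```bash
python3 - <<'E'
from h import *
c=optics.calibration("wrist"); im=optics.grab_frame("wrist"); cv2.imwrite("pics/w1.png",im)
s=ctrl.get_state(); print(s['time_s'],s['tool_pos'],s['orientation'])
for k,(p,a) in blobs(im,(0,0,640,400)).items(): print(k,p.round(1),a,onz(c,p,72).round(1))
import pickle; pickle.dump(c,open("w1.pkl","wb"))
E
```

```text
1.75 [527.99203046 101.99606017 231.40950356] [-1.79752886e+02 -4.07051286e-02 -5.55476372e-01]
blue [297.9 170.5] 521 [533.2 107.8  72. ]
red [346.3 169.9] 540 [532.9  63.4  72. ]
green [394.5 170.6] 472 [531.6  18.9  72. ]
yellow [440.5 169.3] 584 [532.1 -23.9  72. ]
```

View pics/w1.png

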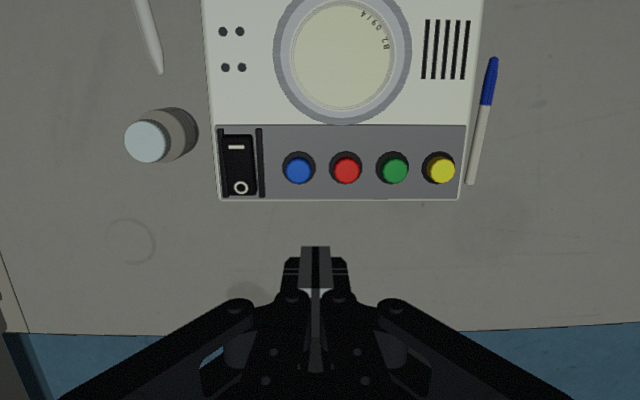

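The wrist view shows the bar mark at (236,147), the ring at (240,187), and the blue to yellow keys along row 170. It agrees with the top view to about 2 mm. I'll press the rocker near (559,164).

Call:
{"method": "carry_out", "body": {"plan": [{"claw": 255, "dx": 2.8, "dy": -6.4, "dz": 0, "wx": 0, "wy": 0, "wz": 0}, {"claw": 255, "dx": 2.8, "dy": -6.4, "dz": 4, "wx": 0, "wy": 0, "wz": 0}, {"claw": 255, "dx": 2.8, "dy": -6.4, "dz": 8, "wx": 0, "wy": 0, "wz": 0}, {"claw": 255, "dx": 2.8, "dy": -6.4, "dz": 12, "wx": 0, "wy": 0, "wz": 0}, {"claw": 255, "dx": 2.8, "dy": -6.4, "dz": 14, "wx": 0, "wy": 0, "wz": 0}, {"claw": 255, "dx": 2.8, "dy": -6.4, "dz": 14, "wx": 0, "wy": 0, "wz": 0}, {"claw": 255, "dx": 2.8, "dy": -6.4, "dz": 14, "wx": 0, "wy": 0, "wz": 0}]}}

```text
time_s: 2.45
tool_pos: [557.5, 154.2, 91.9]
orientation: [-180.0, 0.0, -1.0]
wrist_force: [0.4, 0.5, 1.2]
grip_width: 0.0
finger_force: 0.0
```

```bash
python3 - <<'E'
from h import *
c=optics.calibration("wrist"); im=optics.grab_frame("wrist"); cv2.imwrite("pics/w2.png",im)
s=ctrl.get_state(); print(s['time_s'],s['tool_pos'],s['orientation'],s['wrist_force'])
E
```

```text
2.5 [558.11681953 154.40560026  92.69425778] [-1.79971451e+02 -9.35002565e-02 -1.05533614e+00] [ 0.76601113 -0.17436171  0.11089454]
```

View pics/w2.png

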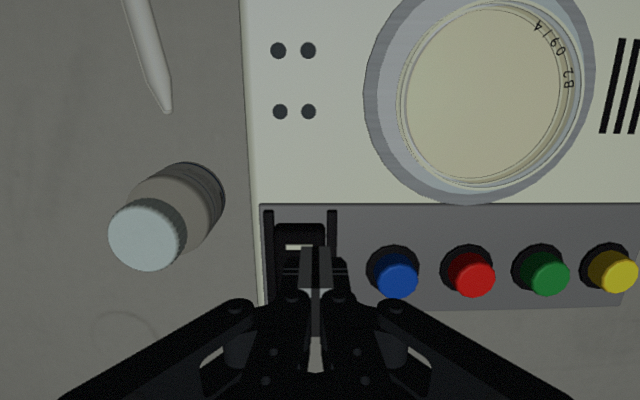

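The fingertip at (316,247) is about 9 mm right of the bar at (299,247). I'll correct that and start down.

Call:
{"method": "carry_out", "body": {"plan": [{"claw": 255, "dx": 0.1, "dy": -0.9, "dz": 0, "wx": 0, "wy": 0, "wz": 0}, {"claw": 255, "dx": 0.1, "dy": -0.9, "dz": 0.8, "wx": 0, "wy": 0, "wz": 0}, {"claw": 255, "dx": 0.1, "dy": -0.9, "dz": 1.2, "wx": 0, "wy": 0, "wz": 0}, {"claw": 255, "dx": 0.1, "dy": -0.9, "dz": 1.6, "wx": 0, "wy": 0, "wz": 0}, {"claw": 255, "dx": 0.1, "dy": -0.9, "dz": 1.9, "wx": 0, "wy": 0, "wz": 0}, {"claw": 255, "dx": 0.1, "dy": -0.9, "dz": 2.1, "wx": 0, "wy": 0, "wz": 0}, {"claw": 255, "dx": 0.1, "dy": -0.9, "dz": 2.2, "wx": 0, "wy": 0, "wz": 0}, {"claw": 255, "dx": 0.1, "dy": -0.9, "dz": 2.2, "wx": 0, "wy": 0, "wz": 0}]}}

```text
time_s: 3.3
tool_pos: [558.9, 163.0, 69.5]
orientation: [-180.0, -0.0, -1.1]
wrist_force: [1.1, 0.0, 1.8]
grip_width: 0.003
finger_force: 1.2
```

Call:
{"method": "carry_out", "body": {"plan": [{"claw": 255, "dx": 0, "dy": 0, "dz": 0.1, "wx": 0, "wy": 0, "wz": 0}, {"claw": 255, "dx": 0, "dy": 0, "dz": 0.2, "wx": 0, "wy": 0, "wz": 0}, {"claw": 255, "dx": 0, "dy": 0, "dz": 0.3, "wx": 0, "wy": 0, "wz": 0}, {"claw": 255, "dx": 0, "dy": 0, "dz": 0.3, "wx": 0, "wy": 0, "wz": 0}]}}

```text
time_s: 3.7
tool_pos: [559.4, 163.0, 67.0]
orientation: [-180.0, -0.1, -1.1]
wrist_force: [4.5, -1.1, 7.5]
grip_width: -0.002
finger_force: 4.0
```

Call:
{"method": "carry_out", "body": {"plan": [{"claw": 255, "dx": 0, "dy": 0, "dz": 0.1, "wx": 0, "wy": 0, "wz": 0}, {"claw": 255, "dx": 0, "dy": 0, "dz": 0.2, "wx": 0, "wy": 0, "wz": 0}, {"claw": 255, "dx": 0, "dy": 0, "dz": 0.2, "wx": 0, "wy": 0, "wz": 0}]}}

```text
time_s: 4.0
tool_pos: [559.7, 163.1, 66.5]
orientation: [180.0, -0.1, -1.1]
wrist_force: [-1.4, -3.6, 22.7]
grip_width: 0.001
finger_force: 10.9
```

Call:
{"method": "carry_out", "body": {"plan": [{"claw": 255, "dx": 0, "dy": 0, "dz": -1.5, "wx": 0, "wy": 0, "wz": 0}, {"claw": 255, "dx": 0, "dy": 0, "dz": -2.4, "wx": 0, "wy": 0, "wz": 0}, {"claw": 255, "dx": -1.4, "dy": 2.8, "dz": -2.4, "wx": 0, "wy": 0, "wz": 0}, {"claw": 255, "dx": -2.6, "dy": 5.5, "dz": -2.4, "wx": 0, "wy": 0, "wz": 0}, {"claw": 255, "dx": -2.6, "dy": 5.5, "dz": -2.4, "wx": 0, "wy": 0, "wz": 0}, {"claw": 255, "dx": -2.6, "dy": 5.5, "dz": -2.4, "wx": 0, "wy": 0, "wz": 0}]}}

```text
time_s: 4.6
tool_pos: [531.0, 108.1, 88.3]
orientation: [180.0, 0.0, -1.1]
wrist_force: [0.3, 1.2, -0.3]
grip_width: -0.001
finger_force: 0.0
```

```bash
python3 - <<'E'
from h import *
im=optics.grab_frame("wrist"); sc=optics.grab_frame("scene")
a=cv2.resize(sc[180:280,200:400],None,fx=3,fy=3); b=im[160:400,100:640]
o=np.zeros((300+240,600,3),np.uint8); o[:300]=a; o[300:,:540]=b; cv2.imwrite("pics/w3.png",o)
s=ctrl.get_state(); print(s['time_s'],s['tool_pos'],s['wrist_force'])
E
```

```text
4.7 [531.41326032 109.53389894  88.33958835] [-0.15309386  0.15338151  0.67334489]
```

View pics/w3.png

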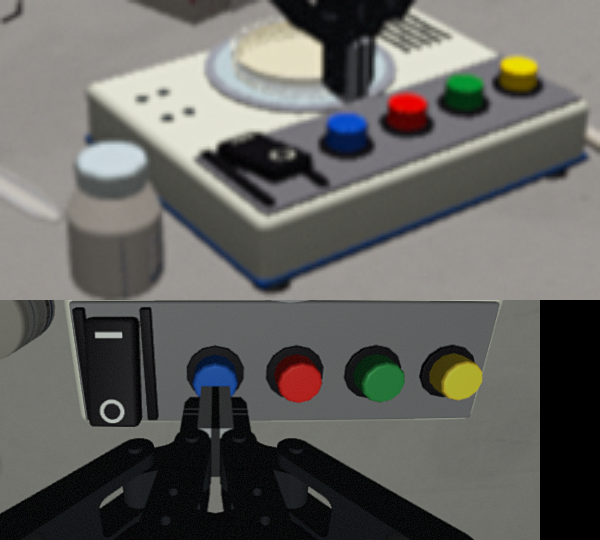

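The rocker now has its near end raised, so it is on. The fingers are centred over the blue key, so I'll press it.

Call:
{"method": "carry_out", "body": {"plan": [{"claw": 255, "dx": 0.1, "dy": 0, "dz": 0.8, "wx": 0, "wy": 0, "wz": 0}, {"claw": 255, "dx": 0.1, "dy": 0, "dz": 1.4, "wx": 0, "wy": 0, "wz": 0}, {"claw": 255, "dx": 0.1, "dy": 0, "dz": 1.7, "wx": 0, "wy": 0, "wz": 0}, {"claw": 255, "dx": 0.1, "dy": 0, "dz": 2.0, "wx": 0, "wy": 0, "wz": 0}, {"claw": 255, "dx": 0.1, "dy": 0, "dz": 2.2, "wx": 0, "wy": 0, "wz": 0}, {"claw": 255, "dx": 0.1, "dy": 0, "dz": 2.4, "wx": 0, "wy": 0, "wz": 0}, {"claw": 255, "dx": 0.1, "dy": 0, "dz": 2.4, "wx": 0, "wy": 0, "wz": 0}]}}

```text
time_s: 5.4
tool_pos: [532.6, 108.6, 64.3]
orientation: [180.0, -0.0, -1.0]
wrist_force: [0.7, 0.1, 0.3]
grip_width: -0.003
finger_force: 0.0
```

Call:
{"method": "carry_out", "body": {"plan": [{"claw": 255, "dx": 0, "dy": 0, "dz": 0.1, "wx": 0, "wy": 0, "wz": 0}, {"claw": 255, "dx": 0, "dy": 0, "dz": 0.2, "wx": 0, "wy": 0, "wz": 0}, {"claw": 255, "dx": 0, "dy": 0, "dz": 0.2, "wx": 0, "wy": 0, "wz": 0}]}}

```text
time_s: 5.7
tool_pos: [532.8, 108.6, 64.0]
orientation: [179.9, -0.0, -1.1]
wrist_force: [-9.2, -2.0, 21.0]
grip_width: -0.001
finger_force: 10.4
```

It met the stop at 64.0 mm with 21 N, so blue is fully in. Next I'll lift clear and go over to yellow.

Call:
{"method": "carry_out", "body": {"plan": [{"claw": 255, "dx": 0, "dy": 0, "dz": -2, "wx": 0, "wy": 0, "wz": 0}, {"claw": 255, "dx": 0, "dy": 0, "dz": -3.5, "wx": 0, "wy": 0, "wz": 0}, {"claw": 255, "dx": 0.1, "dy": 4, "dz": -3.5, "wx": 0, "wy": 0, "wz": 0}, {"claw": 255, "dx": 0.1, "dy": 8, "dz": -3.5, "wx": 0, "wy": 0, "wz": 0}, {"claw": 255, "dx": 0.1, "dy": 12, "dz": -3, "wx": 0, "wy": 0, "wz": 0}, {"claw": 255, "dx": 0.1, "dy": 13.3, "dz": -2.6, "wx": 0, "wy": 0, "wz": 0}, {"claw": 255, "dx": 0.1, "dy": 13.3, "dz": -2.6, "wx": 0, "wy": 0, "wz": 0}, {"claw": 255, "dx": 0.1, "dy": 13.3, "dz": -2.6, "wx": 0, "wy": 0, "wz": 0}]}}

```text
time_s: 6.5
tool_pos: [531.3, -23.3, 88.6]
orientation: [-180.0, -0.0, -1.0]
wrist_force: [-0.3, 1.3, -0.2]
grip_width: -0.0
finger_force: 0.0
```

```bash
python3 - <<'E'
from h import *
im=optics.grab_frame("wrist"); sc=optics.grab_frame("scene")
a=cv2.resize(sc[180:280,200:400],None,fx=3,fy=3); b=im[160:400,0:600]
cv2.imwrite("pics/w4.png",np.vstack([a,b]))
s=ctrl.get_state(); print(s['time_s'],s['tool_pos'],s['wrist_force'])
E
```

```text
6.6 [531.35872019 -22.48092988  88.67139145] [0.5684229  0.77766729 0.0811136 ]
```

View pics/w4.png

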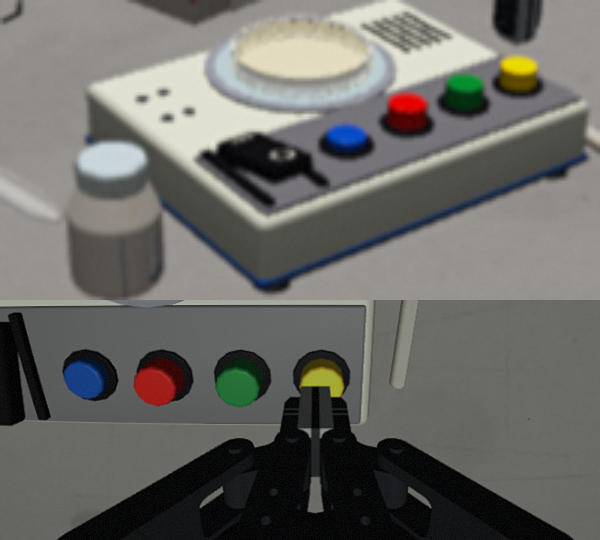

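Blue sits low and the red, green and yellow keys are out. Yellow (322,380) is about 2 mm right of the fingertip (316,390), so I'll nudge over and press.

Call:
{"method": "carry_out", "body": {"plan": [{"claw": 255, "dx": 0.1, "dy": 0.2, "dz": 0.8, "wx": 0, "wy": 0, "wz": 0}, {"claw": 255, "dx": 0.1, "dy": 0.2, "dz": 1.4, "wx": 0, "wy": 0, "wz": 0}, {"claw": 255, "dx": 0.1, "dy": 0.2, "dz": 1.7, "wx": 0, "wy": 0, "wz": 0}, {"claw": 255, "dx": 0.1, "dy": 0.2, "dz": 2.0, "wx": 0, "wy": 0, "wz": 0}, {"claw": 255, "dx": 0.1, "dy": 0.2, "dz": 2.2, "wx": 0, "wy": 0, "wz": 0}, {"claw": 255, "dx": 0.1, "dy": 0.2, "dz": 2.4, "wx": 0, "wy": 0, "wz": 0}, {"claw": 255, "dx": 0.1, "dy": 0.2, "dz": 2.5, "wx": 0, "wy": 0, "wz": 0}, {"claw": 255, "dx": 0.1, "dy": 0.2, "dz": 2.6, "wx": 0, "wy": 0, "wz": 0}]}}

```text
time_s: 7.4
tool_pos: [532.3, -26.2, 63.9]
orientation: [180.0, -0.0, -1.0]
wrist_force: [-12.9, 1.9, 30.5]
grip_width: -0.003
finger_force: 15.1
```

Yellow met its stop at 63.9 mm. I'll retreat up and toward the robot's right.

Call:
{"method": "carry_out", "body": {"plan": [{"claw": 255, "dx": 0, "dy": 0, "dz": -2, "wx": 0, "wy": 0, "wz": 0}, {"claw": 255, "dx": 0, "dy": 0, "dz": -6, "wx": 0, "wy": 0, "wz": 0}, {"claw": 255, "dx": 0, "dy": 0, "dz": -10, "wx": 0, "wy": 0, "wz": 0}, {"claw": 255, "dx": 0, "dy": 3, "dz": -13, "wx": 0, "wy": 0, "wz": 0}, {"claw": 255, "dx": 0, "dy": 7, "dz": -13, "wx": 0, "wy": 0, "wz": 0}, {"claw": 255, "dx": 0, "dy": 9, "dz": -13, "wx": 0, "wy": 0, "wz": 0}, {"claw": 255, "dx": 0, "dy": 9, "dz": -13, "wx": 0, "wy": 0, "wz": 0}, {"claw": 255, "dx": 0, "dy": 9, "dz": -13, "wx": 0, "wy": 0, "wz": 0}]}}

```text
time_s: 8.2
tool_pos: [530.4, -116.4, 192.2]
orientation: [-180.0, -0.0, -1.1]
wrist_force: [0.6, 0.8, 0.4]
grip_width: 0.001
finger_force: 0.0
```

```bash
python3 - <<'E'
from h import *
im=optics.grab_frame("wrist"); sc=optics.grab_frame("scene")
a=cv2.resize(sc[180:280,200:400],None,fx=3,fy=3); b=im[0:280,0:600]
cv2.imwrite("pics/w5.png",np.vstack([a,b]))
s=ctrl.get_state(); print(s['time_s'],s['tool_pos'],s['wrist_force'])
E
```

```text
8.3 [ 530.56500683 -115.09687962  192.26129318] [-0.53806158 -0.12945796 -0.6263516 ]
```

View pics/w5.png

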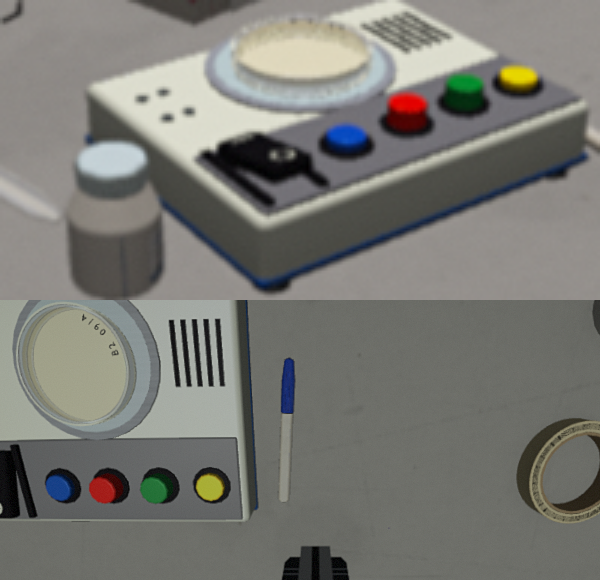

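The rocker is tipped, blue and yellow are low, red and green are out, and the loose items haven't moved.

```bash
python3 -c "
from cell import close_job
print(close_job())"
```

```text
the job is handed in; nothing more can be done
None
```

The job is handed in at about 8 s of robot time: rocker tipped on, then blue and yellow each pushed fully in to their stops, with red and green still out and the dish, bottle, pen and tube not touched.

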